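Unlock the knife safe and hold the key turned

TASK

Open the knife safe's lock for me: slide the orange-gripped shutter all the way to its end stop so that the keyhole is bare, take the yellow key out of its wooden stand and push it fully home in the keyhole, working it past the stiff pins. Then turn it a quarter turn clockwise (seen from above) to its stop, and finish while still holding it there: the lock is sprung and must not swing back, so do not let go. Leave the jam jar, tin, shaker and ramekin around it undisturbed.

Things in the scene. Friction and masses are not known exactly. Their poses are not given: they have to be found in the camera images.
- knife_safe: Fixed flat safe, grey steel with a blue lid: 150 (its x) x 200 (its y) x 65 mm high; it does not move. Origin at the centre of its underside, z up. On the lid two aluminium rails, 9 mm high, 44 mm apart, run along its y; the shutter slides between them. The keyhole lies in the lid at x = 0, y = -50 mm, z = 65 mm of this frame.
- shutter (a joint): How far the keyhole shutter has been slid, in m: about 0 covers the keyhole, 0.045 is the end stop (fully open). It slides along the safe's +y, away from the keyhole, against about 1.5 N of friction, and stays where it is left. Its steel plate is 3 mm thick and 43 mm wide.
- shutter_grip (a point): Centre of the top of the shutter's orange upright grip: 30 mm along the safe's x, 12 mm thick along its y, standing 34 mm above the shutter plate, its top 104.5 mm above the worktop. Moves with the shutter; same axes as the safe. It is 40 mm from the keyhole when closed, 85 mm when open.
- keyhole (a point): Centre of the keyway's mouth in the brass face of the round lock barrel, 65 mm above the worktop, level with the lid; z up, x along the slot, turns with the barrel. Slot 13.5 x 6.5 mm, vertical, 36 mm deep. Two sprung pins stand in from its long sides 11 and 18 mm down; pushing the key down past them takes about 10 N (more if off-centre); small wiggles help.
- lock_barrel (a joint): Turn of the lock barrel in rad: 0 at the start (slot along the safe's x), growing clockwise seen from above, end stop at 1.571. The key has up to 0.13 rad of play in the slot, so the barrel lags the key by that much. A return spring of 0.04 to 0.12 N m turns it back to 0 if let go.
- key: Loose 40 g key upright in its stand. Origin: on the blade's axis at the shoulder's underside; z up, x along the blade's width. Blade below: 12 (x) x 5 (y) x 28 mm long, last 7 mm tapering to 6 x 1.8. Above: shoulder 20 x 10 x 6 mm (rests on the brass face when home), then yellow bow 28 (x) x 10 (y), 6 to 46 mm up: grip it across its 10 mm. Works either way round (half a turn).
- key_stand: Fixed dark wooden block 70 (x) x 54 (y) x 40 mm high with a slot 13.5 x 6.5 mm, 34 mm deep, in its top, long along its x, in which the key stands with its shoulder on the block. Origin at the centre of the underside. The safe and the stand may stand left or right of each other.
- ramekin: White ramekin, 69 mm wide, 46 mm high, bystander. Origin at the centre of its underside.
- jam_jar: Jam jar, 69 mm wide, 99 mm high, bystander. Origin at the centre of its underside.
- tin_milk: Tin, 75 mm wide, 58 mm high, bystander. Origin at the centre of its underside.
- shaker: Salt shaker, 44 mm wide, 90 mm high, bystander. Origin at the centre of its underside.
There are look-alikes about, which are no part of the job. There is more than one size of the knife_safe; the job needs the largest.

How it is judged:
On the way, in this order (a step that is already met when the one before it is completed fails the run):
1. the shutter is slid to its end stop (value of joint shutter above 0.041 m), for 0.2 s.
2. the key is fully home in the keyhole, not yet turned (horizontal distance between key and keyhole below 0.003 m and z of key in the frame of keyhole below 0.004 m and angle between key's own z axis and vertical below 0.12 rad and value of joint lock_barrel below 0.4 rad), for 0.1 s.
3. the key is turned a quarter (value of joint lock_barrel above 1.32 rad), for 0.2 s.
At the end, for the whole second after the job is handed in: Shutter within 6 mm of its end stop; key home in the keyhole (shoulder within 5 mm of the brass face, 3 mm of centre, 8 degrees of upright); barrel turned at least 1.3 of its 1.571 rad; the fingers still grip the key (over 2 N), which is at rest (value of joint shutter above 0.039 m and value of joint lock_barrel above 1.3 rad and horizontal distance between key and keyhole below 0.003 m and z of key in the frame of keyhole below 0.005 m and angle between key's own z axis and vertical below 0.14 rad and contact force between the fingers and key above 2 N and linear speed of key below 0.03 m/s); the arm keeps its last pose, push and grip.
It fails at once if a bystander is pushed away or tipped (distance of any of ramekin, jam_jar, tin_milk, shaker from where it was at the start of the episode above 0.03 m or angle between any of ramekin, jam_jar, tin_milk, shaker's own z axis and vertical above 0.5 rad).
It also fails if it takes over 56 s, if anything falls off the work surface, if the arm or the gripper's body presses on something with over 40 N, if the wrist force passes 120 N, or if a joint passes its speed limit or range.

ROBOT

A 6-joint arm with a two-finger parallel gripper is mounted at the origin on a cart in front of the work surface, level with it; the furniture and walls round the work are solid. World frame = base frame: x ahead of the robot, y to its left, z up, the work surface at z = 0. Lengths are in m, angles in rad, forces in N, time in s.
With the tool pointing down it reaches from about 0.3 to 0.875 m from the base axis. Payload 6.4 kg.
Tool frame: the origin (TCP) lies between the finger pads; the fingertips stand 19 mm ahead of it and the grasp point (between the pads) is the TCP (ctrl.tips_ahead is the z of the fingertips in the tool frame, in m); z points along the fingers, y is the line along which they close (so a half turn about z gives the same grasp; the last joint's range is limited). The gripper opens to 85 mm and grips with 20 to 120 N. Pads are 22 mm wide; open, the fingers measure 114 mm over their backs; the gripper's body (76 mm by 85 mm) begins 54 mm behind the grasp point. The pads swing forward as they close: fully open they stand 13 mm farther back than shut.
Start: joints at [0.945, 0.181, 1.607, -0, 1.354, -0.206], TCP at [0.234, 0.525, 0.25] pointing down, gripper open.
Joint ranges: [-2.99, 2.99], [-0.89, 2.07], [0.3, 2.58], [-1.14, 4.28], [0, 2.63], [-3.12, 3.12]. Speed limits (rad/s): [2.57, 2.57, 3.01, 3.14, 3.14, 3.14].

INTERFACE

Orientations are given as a unit quaternion [w, x, y, z].
In Python, from bench import readout, vision, ctrl gives the robot as it stands.
- The arm moves only by the tool play_rows, never from a script. Its arguments are lists of equal length, an entry for each row: "xyz": the shift along the tool's x, y, z in mm, a list of three; "rot": the turn, a rotation vector about the tool's x, y, z in rad, a list of three; "grip": the opening, from 0 (shut) to 1 (fully open). In form: {"xyz": [[x, y, z], ...], "rot": [[rx, ry, rz], ...], "grip": [grip, ...]}. A call has exactly 10 rows; each row is the pose to reach, as a shift and turn from the pose commanded when the call began, along the tool's axes at that moment; what a row does not reach only later rows make up. A row lasts 1/8 s, in which the tool goes at most 62.5 mm and 10.7 degrees, less where a joint would pass 70% of its speed; a pose out of reach is approached as far as the arm can. A call with a gripper value outside its range is refused whole. The fingers move at their own pace and stop on an object; the grip force is fixed at half the most. Time passes only in rows, so rows that repeat a pose let the fingers close, or fill a call up. It gives the time, the measured TCP pose, the force, the opening and the grip force at its end, in the units of the state.
- readout.get_obs(): the state, without advancing time (a new reading comes with each control period).
- vision.camera(name): name is "scene" or "side" or "wrist"; returns a dict with "color" (480x640x3 uint8, red, green, blue), "depth" (480x640 float32, m along the optical axis (not along the pixel's ray), 0 where there is no reading), "camera_matrix" (3x3 intrinsics, pixels), "extrinsics" (4x4, takes a point from camera to world coordinates); the wrist camera has in their place "hand_eye" (4x4, takes a point from camera to tool coordinates, whose origin is the TCP and whose axes are the flange's). Camera axes: x right, y down, z forward; pixel columns grow to the right and rows downward; lengths in m; the calibration is good to about 2 mm. A picture is of the moment at which its call begins: read the wrist's pose just before it.
- ctrl.hand_in(): hands the job in; it is judged then, once.
The state is a dict: "time_s": time; "q": joint angles; "dq": joint speeds; "joint_efforts": joint torques, N m; "eef_pos": TCP position; "eef_rot": TCP orientation; "wrist_force": force on the tool from outside, world axes, zero at the start; "torque": the same for the moment, N m; "opening": opening from 0.0 (shut) to 1.0 (fully open); "grasp_force": force on a finger pad.
Only numpy, scipy, OpenCV 4.12 (cv2) and the standard library are available. Lean on these libraries where they do the work, as an engineer would, in place of code of your own. Each camera call takes 0.05 s, during which the arm holds its last target. There are 200 camera calls.

## Working session

There is one attempt and no reset: what is moved stays moved. The work goes in short steps, Python scripts to look and compute and a tool call to move; the robot and the scene stay as the last step left them, time stands still between calls to the robot, and variables do not carry over. Pictures are saved under pics/ and viewed, at most 10 in all, crops included, and the job is handed in when it is done.

Besides the shell and the picture viewer there is one more tool, called after "Request:" by a JSON object that holds its "api" and its "payload". play_rows: Moves the arm, as the interface text tells. Its arguments: {"type":"object","properties":{"xyz":{"type":"array","items":{"type":"array","items":{"type":"number"}}},"rot":{"type":"array","items":{"type":"array","items":{"type":"number"}}},"grip":{"type":"array","items":{"type":"number"}}},"required":["xyz","rot","grip"]}

```bash
mkdir -p pics; cat > h.py <<'E'
import numpy as np, cv2
from scipy.spatial.transform import Rotation as R
from bench import readout, vision, ctrl
def obs():
    return readout.get_obs()
def T_tool(o):
    T=np.eye(4); q=o['eef_rot']; T[:3,:3]=R.from_quat([q[1],q[2],q[3],q[0]]).as_matrix(); T[:3,3]=o['eef_pos']; return T
def cam(n):
    o=obs(); c=vision.camera(n)
    c['T']=T_tool(o)@c['hand_eye'] if n=='wrist' else c['extrinsics']
    return c
def pts(c):
    d=c['depth']; K=c['camera_matrix']; v,u=np.mgrid[:480,:640]
    P=np.stack([(u-K[0,2])/K[0,0]*d,(v-K[1,2])/K[1,1]*d,d,np.ones_like(d)],-1)@np.array(c['T']).T
    P[d==0]=np.nan
    return P[...,:3]
def ray(c,u,v,z):
    K=c['camera_matrix'];T=np.array(c['T']);r=T[:3,:3]@np.linalg.solve(K,[u,v,1.]);o=T[:3,3]
    return o+r*(z-o[2])/r[2]
def save(c,n): cv2.imwrite(f'pics/{n}.png',c['color'][:,:,::-1])
E
python3 - <<'E'
from h import *
for n in('scene','side'):
    c=cam(n); save(c,n); np.savez(n,**c); print(c['T'][:3,3].round(3))
o=obs(); print(o['time_s'],o['eef_rot'],o['opening'],ctrl.tips_ahead)
E
```

```text
[ 0.081 -0.959  1.249]
[0.589 0.969 0.626]
0.1 [-3.18185757e-04  2.08347841e-01  9.78054478e-01 -7.16972426e-04] 1.000610946492558 0.019
```

View pics/scene.png

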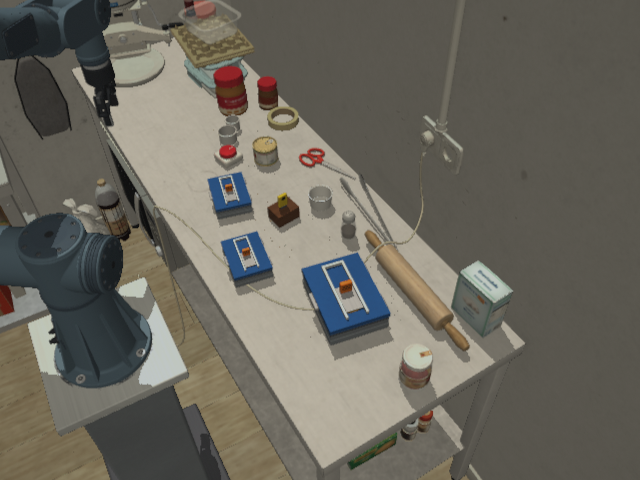

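View pics/side.png

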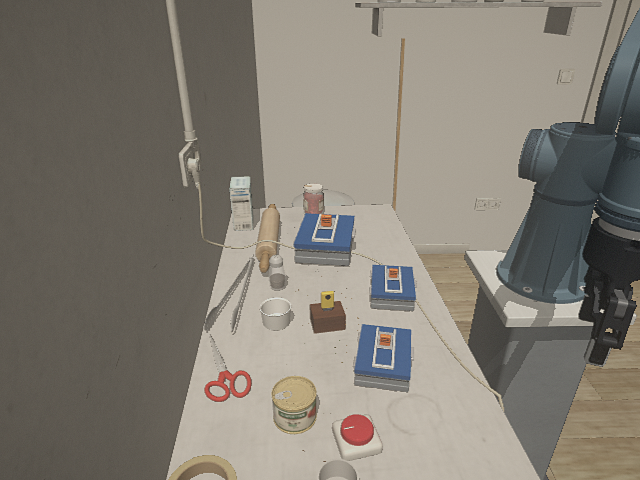

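The scene view shows three look-alike safes, at scene px (345,295), (247,258) and (230,194). The nearest one looks largest. The key and stand are at (283,207). I'll measure sizes to confirm the choice.

```bash
cat >> h.py <<'E'
def hsv(c): return cv2.cvtColor(c['color'],cv2.COLOR_RGB2HSV)
def rect(c,m,z,mn=60):
    out=[]
    for k in cv2.findContours(m.astype(np.uint8),cv2.RETR_EXTERNAL,cv2.CHAIN_APPROX_NONE)[0]:
        if cv2.contourArea(k)<mn: continue
        w=np.array([ray(c,u,v,z)[:2] for u,v in k[:,0]],np.float32)
        (cx,cy),(a,b),t=cv2.minAreaRect(w*1000); px=k[:,0].mean(0).round()
        out.append((px,round(cx,1),round(cy,1),round(a,1),round(b,1),round(t,1)))
    return out
E
python3 - <<'E'
from h import *
for n in('scene','side'):
    c=dict(np.load(n+'.npz')); H=hsv(c); P=pts(c); h,s,v=H[...,0],H[...,1],H[...,2]
    print(n,'mid-px z',[P[y,x].round(3).tolist() for x,y in ([(345,295),(319,275),(283,207),(230,194),(247,258)] if n=='scene' else [(327,227),(328,310),(385,355),(393,285)])])
    blue=(h>100)&(h<125)&(s>140)&(v>60)
    for z in(.065,): 
        for r in rect(c,blue,z,300): print('blue',r)
    org=(h>5)&(h<16)&(s>180)&(v>120)&(P[...,2]>.04)
    for r in rect(c,org,.1045,15): print('org',r)
    yel=(h>20)&(h<33)&(s>150)&(v>90)
    for r in rect(c,yel,.08,15): print('yel',r)
    for nm,m in(('org',org),('yel',yel)):
        k,l,st,ce=cv2.connectedComponentsWithStats(m.astype(np.uint8))
        for i in range(1,k):
            if st[i,4]>20: q=P[l==i]; print(nm,ce[i].round(),np.nanmedian(q,0).round(3),np.nanmax(q[:,2]).round(3))
c=dict(np.load('scene.npz')); a=cv2.resize(c['color'][190:350,200:400],None,fx=4,fy=3.75,interpolation=2)[:600,:800]
a=cv2.resize(c['color'][185:345,200:400],(750,600),interpolation=2)
cv2.imwrite('pics/crop1.png',a[:,:,::-1])
E
```

```text
scene mid-px z [[0.543, -0.196, 0.072], [0.52, -0.109, 0.066], [0.559, 0.171, 0.04], [0.45, 0.285, 0.046], [0.395, 0.047, 0.044]]
blue (array([344., 293.]), 549.4, -181.2, 204.3, 149.8, 81.4)
blue (array([247., 257.]), 391.0, 41.0, 133.9, 97.2, 82.2)
blue (array([229., 193.]), 445.5, 278.6, 134.1, 95.8, 78.3)
org (array([345., 283.]), 548.1, -186.9, 10.0, 27.5, 83.3)
yel (array([282., 200.]), 552.9, 158.8, 53.4, 21.8, 63.9)
org [345. 283.] [ 0.549 -0.186  0.103] 0.108
yel [282. 200.] [0.555 0.167 0.069] 0.09
side mid-px z [[0.547, -0.176, 0.072], [0.557, 0.176, 0.042], [0.455, 0.323, 0.044], [0.401, 0.086, 0.045]]
```

View pics/crop1.png

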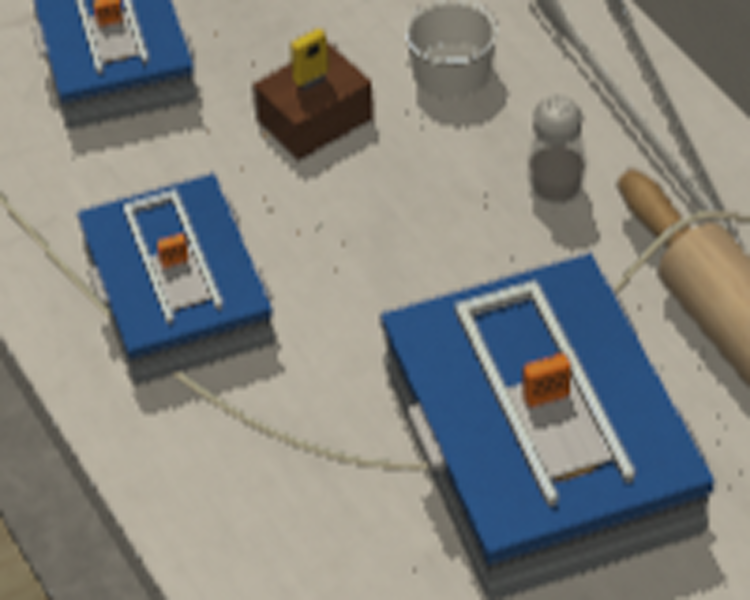

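The crop confirms it: the largest safe is at crop (545,420), scene (345,293), and measures 204x150 mm. The two smaller ones are 134x97 mm. The rails' closed end is at the far side, which is world +y, and brass shows at the near end. The key stands in the stand at scene (283,207). Next I'll go above the key for one close look.

```bash
cat >> h.py <<'E'
def go(x,y,z,yaw):
    """shift (mm) and rotvec in tool axes to reach TCP xyz (m), pointing down, tool y at yaw deg (mod 180 nearest)"""
    T=T_tool(obs()); Rt=T[:3,:3]; best=None
    for k in(0,180):
        a=np.radians(yaw+k); ty=np.array([np.cos(a),np.sin(a),0]); tz=np.array([0,0,-1.]); tx=np.cross(ty,tz)
        rv=R.from_matrix(Rt.T@np.stack([tx,ty,tz],1)).as_rotvec()
        if best is None or np.linalg.norm(rv)<np.linalg.norm(best): best=rv
    print('shift',(Rt.T@(np.array([x,y,z])-T[:3,3])*1000).round(1),'rot',best.round(3))
E
python3 - <<'E'
from h import *
c=cam('wrist'); print(c['hand_eye'].round(3),c['camera_matrix'].round(0))
go(.53,.17,.27,66)
c=dict(np.load('scene.npz')); P=pts(c); H=hsv(c)
m=(H[...,0]<14)&(H[...,1]>90)&(H[...,2]<130); m[:185]=0;m[230:]=0;m[:,:255]=0;m[:,310:]=0
m&=np.abs(P[...,2]-.04)<.006
for r in rect(c,m,.04,30): print(r)
E
```

```text
[[ 0.001 -0.948 -0.317  0.082]
 [ 1.     0.001  0.     0.   ]
 [ 0.    -0.317  0.948 -0.123]
 [ 0.     0.     0.     1.   ]] [[341.   0. 326.]
 [  0. 341. 239.]
 [  0.   0.   1.]]
shift [-414.8 -203.4  -20.3] rot [-0.001 -0.    -0.001]
(array([283., 209.]), 555.2, 167.0, 75.2, 58.9, 6.3)
```

```bash
python3 -c "
from h import *
go(.555,.167,.22,96)"
```

```text
shift [-438.9 -195.9   29.7] rot [-0.001 -0.001 -0.524]
```

Request:
{"api": "play_rows", "payload": {"xyz": [[-50, -22, 4], [-100, -44, 8], [-150, -66, 12], [-200, -88, 16], [-250, -110, 20], [-300, -132, 24], [-350, -155, 27], [-400, -178, 30], [-439, -196, 30], [-439, -196, 30]], "rot": [[0, 0, -0.06], [0, 0, -0.12], [0, 0, -0.18], [0, 0, -0.24], [0, 0, -0.3], [0, 0, -0.36], [0, 0, -0.42], [0, 0, -0.48], [0, 0, -0.524], [0, 0, -0.524]], "grip": [1, 1, 1, 1, 1, 1, 1, 1, 1, 1]}}

```text
time_s: 1.4
eef_pos: [0.5569, 0.1646, 0.2199]
eef_rot: [-0.0, -0.05, 0.999, -0.0]
wrist_force: [-0.7, -0.5, 0.8]
opening: 0.999
grasp_force: 0.0
```

```bash
python3 - <<'E'
from h import *
c=cam('wrist'); save(c,'w1'); np.savez('w1',**c); P=pts(c); H=hsv(c); o=obs(); print(o['time_s'],o['eef_pos'],o['dq'].round(3) if hasattr(o['dq'],'round') else o['dq'])
h,s,v=H[...,0],H[...,1],H[...,2]
m=(h>20)&(h<33)&(s>150)&(v>60)
for r in rect(c,m&(P[...,2]>.082),.086,50): print('yel',r)
q=P[m]; print(np.nanpercentile(q[:,2],[5,50,95,99]))
m=(h<14)&(s>80)&(v<150)&(abs(P[...,2]-.04)<.004)
for r in rect(c,m,.04,500): print('stand',r)
E
```

```text
1.45 [0.55567654 0.16602972 0.21972054] [ 0.043 -0.017  0.023  0.01   0.005  0.012]
yel (array([335., 237.]), 558.0, 172.4, 27.0, 9.6, 9.5)
[0.05666061 0.08448962 0.08594973 0.08648426]
stand (array([333., 221.]), 558.9, 172.5, 70.3, 53.6, 9.3)
```

View pics/w1.png

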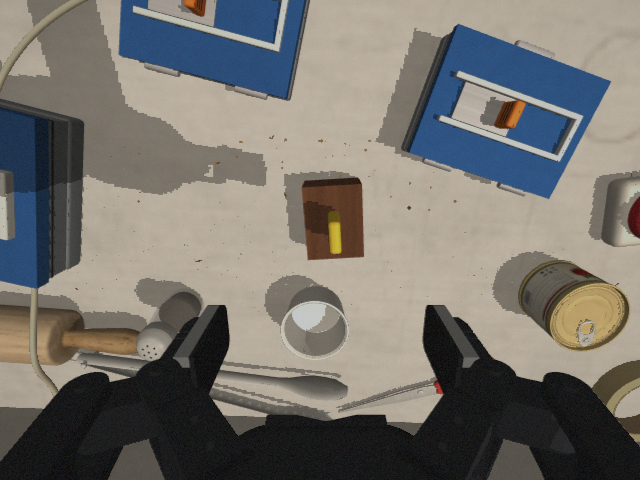

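The wrist view shows the key bow at px (335,237) and the stand at (333,221). Their sizes match at 27x10 and 70x54 mm, giving key (0.558, 0.172) with yaw 9.4°. The ramekin at (315,325) is outside the finger line. Now to the safe.

```bash
python3 -c "
from h import *
go(.549,-.19,.22,81.7)"
```

```text
shift [ 4.260e+01 -3.535e+02 -3.000e-01] rot [ 0.    -0.001  0.246]
```

Request:
{"api": "play_rows", "payload": {"xyz": [[5, -45, 0], [11, -90, 0], [16, -135, 0], [22, -180, 0], [27, -225, 0], [33, -270, 0], [38, -315, 0], [42.5, -353.5, 0], [42.5, -353.5, 0], [42.5, -353.5, 0]], "rot": [[0, 0, 0.03], [0, 0, 0.06], [0, 0, 0.09], [0, 0, 0.12], [0, 0, 0.15], [0, 0, 0.18], [0, 0, 0.21], [0, 0, 0.246], [0, 0, 0.246], [0, 0, 0.246]], "grip": [1, 1, 1, 1, 1, 1, 1, 1, 1, 1]}}

```text
time_s: 2.7
eef_pos: [0.5497, -0.1873, 0.22]
eef_rot: [-0.0, 0.07, 0.998, 0.0]
wrist_force: [-0.6, -0.1, 0.1]
opening: 1.001
grasp_force: 0.0
```

```bash
python3 - <<'E'
from h import *
c=cam('wrist'); save(c,'w2'); np.savez('w2',**c); P=pts(c); H=hsv(c); o=obs(); print(o['time_s'],o['eef_pos'])
h,s,v=H[...,0],H[...,1],H[...,2]
m=(h>5)&(h<16)&(s>180)&(v>100)&(P[...,2]>.098)
for r in rect(c,m,.1045,50): print('org',r)
m=(h>100)&(h<125)&(s>140)&(v>40)
for r in rect(c,m,.065,3000): print('blue',r)
E
```

```text
2.75 [ 0.54977644 -0.18703434  0.22010385]
org (array([329., 240.]), 548.6, -184.3, 11.2, 28.8, 82.0)
blue (array([337., 216.]), 550.8, -177.0, 198.5, 148.7, 81.4)
blue (array([577.,  31.]), 429.6, 17.8, 85.7, 35.5, 82.0)
```

View pics/w2.png

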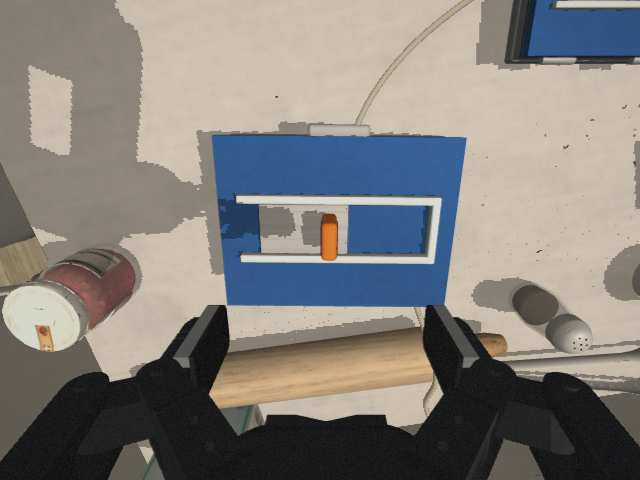

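The wrist view shows the big safe with the orange grip at px (329,240), its top at (0.5486, -0.1843), and the shutter's travel toward the closed rail end on the right (+y). I'll grip it across its thickness.

Request:
{"api": "play_rows", "payload": {"xyz": [[1.5, 2.5, 30], [1.5, 2.5, 65], [1.5, 2.5, 95], [1.5, 2.5, 115], [1.5, 2.5, 124], [1.5, 2.5, 124], [1.5, 2.5, 124], [1.5, 2.5, 124], [1.5, 2.5, 124], [1.5, 2.5, 124]], "rot": [[0, 0, 0], [0, 0, 0], [0, 0, 0], [0, 0, 0], [0, 0, 0], [0, 0, 0], [0, 0, 0], [0, 0, 0], [0, 0, 0], [0, 0, 0]], "grip": [0.5, 0.5, 0.5, 0.5, 0.5, 0.5, 0, 0, 0, 0]}}

```text
time_s: 4.0
eef_pos: [0.5495, -0.1864, 0.0976]
eef_rot: [0.001, 0.071, 0.997, -0.0]
wrist_force: [-0.9, 2.2, 6.2]
opening: 0.129
grasp_force: 59.0
```

Request:
{"api": "play_rows", "payload": {"xyz": [[0, 6, 0], [0, 12, 0], [0, 18, 0], [0, 24, 0], [0, 30, 0], [0, 36, 0], [0, 42, 0], [0, 46, 0], [0, 48, 0], [0, 48, 0]], "rot": [[0, 0, 0], [0, 0, 0], [0, 0, 0], [0, 0, 0], [0, 0, 0], [0, 0, 0], [0, 0, 0], [0, 0, 0], [0, 0, 0], [0, 0, 0]], "grip": [0, 0, 0, 0, 0, 0, 0, 0, 0, 0]}}

```text
time_s: 5.25
eef_pos: [0.5561, -0.1426, 0.0976]
eef_rot: [0.001, 0.071, 0.997, -0.003]
wrist_force: [-3.7, -14.9, 3.1]
opening: 0.13
grasp_force: 59.1
```

Request:
{"api": "play_rows", "payload": {"xyz": [[0, -1, 0], [0, -1, 0], [0, -1, 0], [0, -1, -15], [0, -10, -50], [0, -30, -90], [0, -60, -124], [0, -85, -124], [0, -85, -124], [0, -85, -124]], "rot": [[0, 0, 0], [0, 0, 0], [0, 0, 0], [0, 0, 0], [0, 0, 0], [0, 0, 0], [0, 0, 0], [0, 0, 0], [0, 0, 0], [0, 0, 0]], "grip": [0.5, 0.5, 0.5, 0.5, 0.5, 0.5, 0.5, 0.5, 0.5, 0.5]}}

```text
time_s: 6.5
eef_pos: [0.5434, -0.222, 0.2204]
eef_rot: [-0.0, 0.071, 0.997, 0.0]
wrist_force: [-0.4, 0.2, 0.2]
opening: 0.498
grasp_force: 0.0
```

```bash
python3 - <<'E'
from h import *
c=cam('wrist'); save(c,'w3'); np.savez('w3',**c); P=pts(c); H=hsv(c); o=obs(); print(o['time_s'],o['eef_pos'],o['eef_rot'])
h,s,v=H[...,0],H[...,1],H[...,2]
m=(h>5)&(h<16)&(s>180)&(v>100)&(P[...,2]>.098)
for r in rect(c,m,.1045,50): print('org',r)
m=(h>100)&(h<125)&(s>140)&(v>40)
for r in rect(c,m,.065,3000): print('blue',r)
K=c['camera_matrix'];T=np.linalg.inv(c['T'])
p=K@(T@[.5438,-.2267,.065,1])[:3]; x,y=(p[:2]/p[2]).astype(int); print('pred px',x,y)
a=c['color'][y-60:y+60,x-80:x+80]; cv2.imwrite('pics/w3c.png',cv2.resize(a,(800,600),interpolation=cv2.INTER_CUBIC)[:,:,::-1])
E
```

```text
6.55 [ 0.54336196 -0.22173251  0.22008874] [-3.46441859e-04  7.05073759e-02  9.97511122e-01  3.89143773e-04]
org (array([431., 242.]), 554.7, -143.7, 11.7, 29.1, 82.6)
blue (array([379., 219.]), 551.2, -177.1, 198.4, 149.5, 81.4)
blue (array([600.,  30.]), 426.0, -0.9, 54.7, 36.2, 81.9)
pred px 319 228
```

View pics/w3c.png

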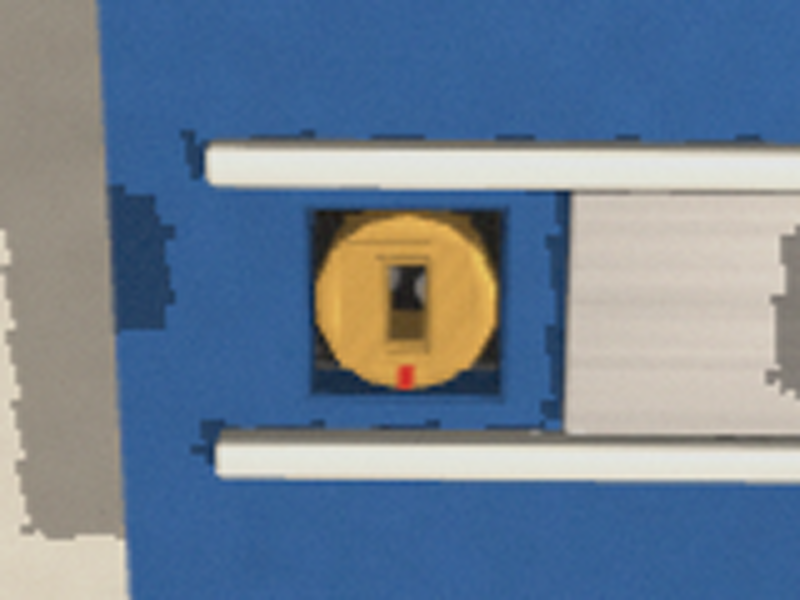

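The crop shows the bare brass barrel, centre near px (320.2,228), slot along the safe's x, and the shutter fully back with its grip at (0.5547, -0.1437). Now back to the key.

```bash
python3 - <<'E'
from h import *
c=dict(np.load('w3.npz')); print('hole',ray(c,320.2,228.4,.065), 'depth pt',pts(c)[226:232:5,312:330:16].round(4).tolist())
go(.558,.1724,.22,99.4)
E
```

```text
hole [ 0.54362657 -0.22611408  0.065     ] depth pt [[[0.5407, -0.2327, 0.0645], [0.5428, -0.2193, 0.0639]], [[0.5451, -0.2334, 0.0643], [0.5473, -0.2199, 0.0636]]]
shift [ 40.9 392.3   0.4] rot [ 0.001 -0.001 -0.305]
```

Request:
{"api": "play_rows", "payload": {"xyz": [[5, 50, 0], [10, 100, 0], [15, 150, 0], [20, 200, 0], [26, 250, 0], [31, 300, 0], [36, 350, 0], [41, 392, 0], [41, 392, 0], [41, 392, 0]], "rot": [[0, 0, -0.04], [0, 0, -0.08], [0, 0, -0.12], [0, 0, -0.16], [0, 0, -0.2], [0, 0, -0.24], [0, 0, -0.28], [0, 0, -0.305], [0, 0, -0.305], [0, 0, -0.305]], "grip": [0.5, 0.5, 0.5, 0.5, 0.5, 0.5, 0.5, 0.5, 0.5, 0.5]}}

```text
time_s: 7.8
eef_pos: [0.5577, 0.1715, 0.2199]
eef_rot: [-0.0, -0.082, 0.997, -0.0]
wrist_force: [0.9, 1.2, -0.4]
opening: 0.499
grasp_force: 0.0
```

```bash
python3 - <<'E'
from h import *
c=cam('wrist'); P=pts(c); H=hsv(c); o=obs(); print(o['time_s'],o['eef_pos'])
h,s,v=H[...,0],H[...,1],H[...,2]
m=(h>20)&(h<33)&(s>150)&(v>60)
r=rect(c,m&(P[...,2]>.082),.086,50); print('yel',r)
go(r[0][1]/1e3,r[0][2]/1e3,.073,99.4)
E
```

```text
7.85 [0.5579415  0.1708095  0.22001224]
yel [(array([326., 235.]), 557.8, 172.5, 26.6, 9.5, 9.2)]
shift [ -0.2   1.7 147. ] rot [-0.    -0.001 -0.001]
```

Request:
{"api": "play_rows", "payload": {"xyz": [[0, 1.5, 40], [0, 1.5, 80], [0, 1.5, 115], [0, 1.5, 138], [0, 1.5, 147], [0, 1.5, 147], [0, 1.5, 147], [0, 1.5, 147], [0, 1.5, 147], [0, 1.5, 147]], "rot": [[0, 0, 0], [0, 0, 0], [0, 0, 0], [0, 0, 0], [0, 0, 0], [0, 0, 0], [0, 0, 0], [0, 0, 0], [0, 0, 0], [0, 0, 0]], "grip": [0.5, 0.5, 0.5, 0.5, 0.5, 0.3, 0, 0, 0, 0]}}

```text
time_s: 9.1
eef_pos: [0.5591, 0.1726, 0.0746]
eef_rot: [0.001, -0.082, 0.997, -0.0]
wrist_force: [-0.9, -1.1, 6.4]
opening: 0.104
grasp_force: 59.8
```

```bash
python3 - <<'E'
from h import *
o=obs(); print(o['time_s'],o['eef_pos'],o['eef_rot'],o['wrist_force'],o['opening'])
E
```

```text
9.1 [0.55907171 0.17258383 0.07463231] [ 1.19510103e-03 -8.15734246e-02  9.96666611e-01 -1.22681014e-04] [-0.88684671 -1.05200407  6.36330053] 0.10413206536719263
```

Request:
{"api": "play_rows", "payload": {"xyz": [[0, 0, -10], [0, 0, -25], [0, 0, -45], [0, 0, -75], [0, 0, -110], [0, 0, -140], [0, 0, -147], [0, 0, -147], [0, 0, -147], [0, 0, -147]], "rot": [[0, 0, 0], [0, 0, 0], [0, 0, 0], [0, 0, 0], [0, 0, 0], [0, 0, 0], [0, 0, 0], [0, 0, 0], [0, 0, 0], [0, 0, 0]], "grip": [0, 0, 0, 0, 0, 0, 0, 0, 0, 0]}}

```text
time_s: 10.35
eef_pos: [0.5573, 0.1725, 0.2188]
eef_rot: [-0.001, -0.081, 0.997, -0.0]
wrist_force: [0.5, -0.8, -0.7]
opening: 0.104
grasp_force: 58.8
```

```bash
python3 - <<'E'
from h import *
o=obs(); print(o['eef_pos'],o['eef_rot'],o['opening'],o['grasp_force'])
T=T_tool(o)
a=np.radians(81.5); ty=np.array([np.cos(a),np.sin(a)]); tx=np.array([-ty[1],ty[0]])
hole=np.array([.5436,-.2261]); t=hole-1.3e-3*tx-.1e-3*ty; print(t); go(t[0],t[1],.18,81.5)
E
```

```text
[0.55730419 0.17246664 0.2188402 ] [-1.29556829e-03 -8.14834008e-02  9.96673856e-01 -3.53555628e-05] 0.10351582590405853 58.824366331100464
[ 0.54487094 -0.22639105]
shift [  77.  -391.5   39. ] rot [-0.    -0.003  0.312]
```

Request:
{"api": "play_rows", "payload": {"xyz": [[9, -45, 0], [18, -90, 0], [27, -135, 0], [36, -180, 0], [45, -230, 0], [55, -280, 0], [65, -330, 0], [73, -372, 10], [77, -391.5, 30], [77, -391.5, 39]], "rot": [[0, 0, 0.04], [0, 0, 0.08], [0, 0, 0.12], [0, 0, 0.16], [0, 0, 0.2], [0, 0, 0.24], [0, 0, 0.28], [0, 0, 0.312], [0, 0, 0.312], [0, 0, 0.312]], "grip": [0, 0, 0, 0, 0, 0, 0, 0, 0, 0]}}

```text
time_s: 11.6
eef_pos: [0.5445, -0.2263, 0.1786]
eef_rot: [-0.002, 0.075, 0.997, 0.001]
wrist_force: [1.0, -0.2, -0.3]
opening: 0.11
grasp_force: 58.9
```

```bash
python3 - <<'E'
from h import *
c=cam('wrist');o=obs(); print(o['time_s'],o['eef_pos'],o['eef_rot'])
P=pts(c);H=hsv(c);h,s,v=H[...,0],H[...,1],H[...,2]
save(c,'w4')
print(go(.5449,-.2264,.13,81.5))
cw=cam('side'); H=hsv(cw); P=pts(cw); save(cw,'s4')
m=(H[...,0]>20)&(H[...,0]<33)&(H[...,1]>150)&(P[...,1]<0)&(P[...,2]>.1); print(np.nanmedian(P[m],0),m.sum())
E
```

```text
11.65 [ 0.54418704 -0.22486749  0.17774389] [-0.00227801  0.07447519  0.99721895  0.00161882]
shift [-1.2 -1.5 47.7] rot [ 0.003 -0.005 -0.001]
None
[ 0.53311421 -0.22010205  0.15820733] 4
```

View pics/w4.png

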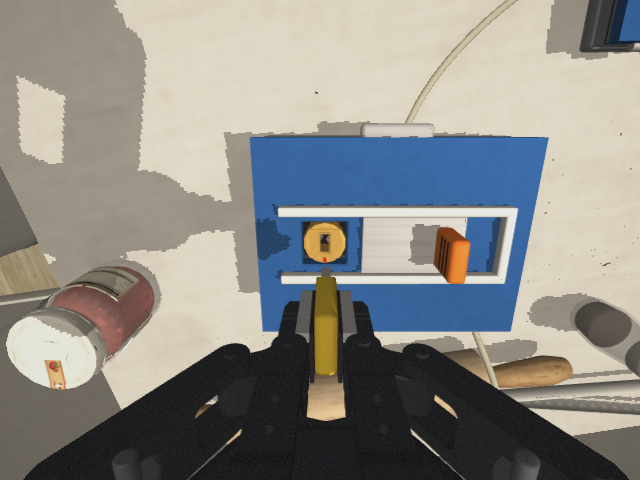

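The wrist view shows the key held upright, tip at px (325,268), and the slot at (325,241), in line with each other. The shutter stays open.

```bash
python3 - <<'E'
from h import *
o=obs(); print(o['time_s'],o['eef_pos'],o['dq'])
go(.5449,-.2264,.13,81.5)
E
```

```text
11.7 [ 0.54460227 -0.2243822   0.17883533] [ 0.01533106 -0.02758747 -0.02137225 -0.00229338  0.01662929 -0.00061436]
shift [-0.8 -2.1 48.8] rot [ 0.003 -0.004  0.   ]
```

Request:
{"api": "play_rows", "payload": {"xyz": [[-0.5, -1.5, 8], [-0.5, -1.5, 20], [-0.5, -1.5, 32], [-0.5, -1.5, 42], [-0.5, -1.5, 46], [-0.5, -1.5, 46], [-0.5, -1.5, 46], [-0.5, -1.5, 46], [-0.5, -1.5, 46], [-0.5, -1.5, 46]], "rot": [[0, 0, 0], [0.003, -0.004, 0], [0.003, -0.004, 0], [0.003, -0.004, 0], [0.003, -0.004, 0], [0.003, -0.004, 0], [0.003, -0.004, 0], [0.003, -0.004, 0], [0.003, -0.004, 0], [0.003, -0.004, 0]], "grip": [0, 0, 0, 0, 0, 0, 0, 0, 0, 0]}}

```text
time_s: 12.95
eef_pos: [0.546, -0.2278, 0.1354]
eef_rot: [0.002, 0.074, 0.997, -0.002]
wrist_force: [-0.4, -0.3, -0.2]
opening: 0.104
grasp_force: 58.9
```

```bash
python3 - <<'E'
from h import *
o=obs(); print(o['time_s'],o['eef_pos'],o['dq'],o['wrist_force'])
go(.5449,-.2264,.098,81.5)
c=cam('wrist'); a=c['color'][200:320,245:405]; cv2.imwrite('pics/w5.png',cv2.resize(a,(800,600),interpolation=cv2.INTER_CUBIC)[:,:,::-1])
E
```

```text
12.95 [ 0.54600378 -0.22784526  0.13543627] [ 1.09047061e-05  1.53301118e-03 -1.43868566e-04  9.59687828e-06
 -1.09738903e-03  1.12425820e-03] [-0.41870989 -0.32107278 -0.24881884]
shift [ 1.5  1.4 37.4] rot [-0.003  0.004 -0.   ]
```

View pics/w5.png

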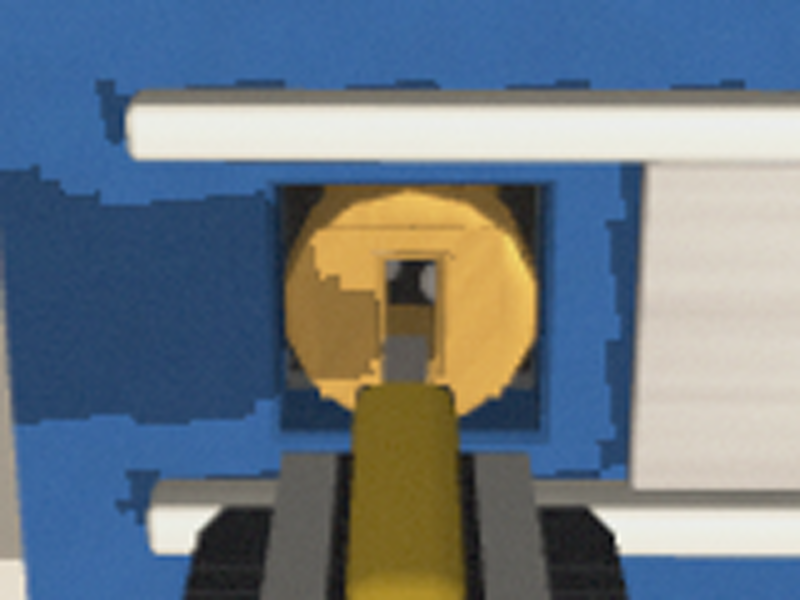

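The crop shows the blade at crop (405,355) about 1 mm left of the slot at (410,305), which agrees with the computed correction of +1.4 mm in y. I'll correct it and enter.

Request:
{"api": "play_rows", "payload": {"xyz": [[1.5, 1.4, 0], [1.5, 1.4, 0], [1.5, 1.4, 3], [1.5, 1.4, 6], [1.5, 1.4, 9], [1.5, 1.4, 12], [1.5, 1.4, 14], [1.5, 1.4, 15], [1.5, 1.4, 15], [1.5, 1.4, 15]], "rot": [[-0.003, 0.004, 0], [-0.003, 0.004, 0], [-0.003, 0.004, 0], [-0.003, 0.004, 0], [-0.003, 0.004, 0], [-0.003, 0.004, 0], [-0.003, 0.004, 0], [-0.003, 0.004, 0], [-0.003, 0.004, 0], [-0.003, 0.004, 0]], "grip": [0, 0, 0, 0, 0, 0, 0, 0, 0, 0]}}

```text
time_s: 14.25
eef_pos: [0.5447, -0.2263, 0.1203]
eef_rot: [0.0, 0.074, 0.997, -0.0]
wrist_force: [-1.0, -0.5, -1.5]
opening: 0.109
grasp_force: 58.9
```

```bash
python3 - <<'E'
from h import *
o=obs(); print(o['time_s'],o['eef_pos'],o['wrist_force'],o['torque'])
go(.5449,-.2264,.098,81.5)
E
```

```text
14.25 [ 0.54474794 -0.22631614  0.12034501] [-1.00190399 -0.53239303 -1.48461463] [-0.15703308  0.05889832  0.01924903]
shift [-0.2 -0.1 22.3] rot [-0.  0. -0.]
```

It has entered with almost no force. Now pushing past the pins with small wiggles.

Request:
{"api": "play_rows", "payload": {"xyz": [[0, 0, 2], [0, 0, 4], [0.4, 0, 6.5], [-0.4, 0, 8.5], [0, 0.3, 10], [0, -0.3, 12], [0, 0, 13.5], [0.3, 0, 15], [-0.3, 0, 16.5], [0, 0, 18]], "rot": [[0, 0, 0], [0, 0, 0], [0, 0, 0.02], [0, 0, -0.02], [0, 0, 0.02], [0, 0, -0.02], [0, 0, 0], [0, 0, 0.02], [0, 0, -0.02], [0, 0, 0]], "grip": [0, 0, 0, 0, 0, 0, 0, 0, 0, 0]}}

```text
time_s: 15.5
eef_pos: [0.5448, -0.2268, 0.1029]
eef_rot: [0.0, 0.075, 0.997, -0.0]
wrist_force: [-3.4, -1.5, 5.7]
opening: 0.104
grasp_force: 59.9
```

```bash
python3 - <<'E'
from h import *
o=obs(); print(o['time_s'],o['eef_pos'],o['wrist_force'],o['torque'],o['opening'])
E
```

```text
15.5 [ 0.54475825 -0.22677549  0.10287409] [-3.42371523 -1.51160664  5.68253044] [-0.06602927  0.63885287 -0.02111926] 0.10360848598575419
```

Request:
{"api": "play_rows", "payload": {"xyz": [[0, 0, 1], [0.3, 0, 2], [-0.3, 0, 3], [0, 0.3, 4], [0, -0.3, 5], [0, 0, 5.5], [0, 0, 6], [0, 0, 6], [0, 0, 6], [0, 0, 6]], "rot": [[0, 0, 0], [0, 0, 0.02], [0, 0, -0.02], [0, 0, 0.02], [0, 0, -0.02], [0, 0, 0], [0, 0, 0], [0, 0, 0], [0, 0, 0], [0, 0, 0]], "grip": [0, 0, 0, 0, 0, 0, 0, 0, 0, 0]}}

```text
time_s: 16.75
eef_pos: [0.545, -0.2266, 0.0994]
eef_rot: [0.0, 0.075, 0.997, -0.0]
wrist_force: [-11.6, 3.5, 25.1]
opening: 0.105
grasp_force: 63.0
```

```bash
python3 - <<'E'
from h import *
o=obs(); print(o['time_s'],o['eef_pos'],o['wrist_force'],o['torque'],o['opening'])
E
```

```text
16.75 [ 0.54498149 -0.22661543  0.09938358] [-11.57502984   3.46462731  25.10318841] [0.56194249 1.94627237 0.05750842] 0.10466539194346854
```

The key is home: TCP z is 0.0994 against 0.0996 predicted, with a 25 N stop force. I'll check joint 6 room, then ease the lateral load and turn.

```bash
python3 - <<'E'
from h import *
print(np.round(obs()['q'],3))
off=1.3
for i in range(1,11):
    t=.14*i; print(round(t,2),round(off*(1-np.cos(t)),1),round(-off*np.sin(t),1))
E
```

```text
[-5.950e-01  3.890e-01  1.677e+00 -1.000e-03  1.075e+00 -2.016e+00]
0.14 0.0 -0.2
0.28 0.1 -0.4
0.42 0.1 -0.5
0.56 0.2 -0.7
0.7 0.3 -0.8
0.84 0.4 -1.0
0.98 0.6 -1.1
1.12 0.7 -1.2
1.26 0.9 -1.2
1.4 1.1 -1.3
```

Request:
{"api": "play_rows", "payload": {"xyz": [[0.5, 0, -1], [0.5, -0.2, -1], [0.6, -0.4, -1], [0.6, -0.5, -1], [0.7, -0.7, -1], [0.8, -0.8, -1], [0.9, -1, -1], [1.1, -1.1, -1], [1.2, -1.2, -1], [1.4, -1.2, -1]], "rot": [[0, 0, 0], [0, 0, 0.14], [0, 0, 0.28], [0, 0, 0.42], [0, 0, 0.56], [0, 0, 0.7], [0, 0, 0.84], [0, 0, 0.98], [0, 0, 1.12], [0, 0, 1.26]], "grip": [0, 0, 0, 0, 0, 0, 0, 0, 0, 0]}}

```text
time_s: 18.0
eef_pos: [0.545, -0.2271, 0.0995]
eef_rot: [0.002, 0.65, 0.76, 0.001]
wrist_force: [-1.2, 2.3, 13.9]
opening: 0.109
grasp_force: 61.2
```

```bash
python3 - <<'E'
from h import *
o=obs(); print(o['time_s'],o['eef_pos'],o['wrist_force'],o['torque'],o['opening'])
T=T_tool(o); print('yaw',np.degrees(np.arctan2(T[1,1],T[0,1])))
E
```

```text
18.0 [ 0.54495356 -0.22705094  0.099509  ] [-1.23571523  2.28557148 13.85374919] [0.54730803 0.108145   0.13624569] 0.10878053722754016
yaw 8.97421492260087
```

Request:
{"api": "play_rows", "payload": {"xyz": [[0, -0.1, 0], [0, -0.2, 0], [0, -0.3, 0], [0.1, -0.4, 0], [0.1, -0.4, 0], [0.1, -0.4, 0], [0.1, -0.4, 0], [0.1, -0.4, 0], [0.1, -0.4, 0], [0.1, -0.4, 0]], "rot": [[0, 0, 0.1], [0, 0, 0.2], [0, 0, 0.3], [0, 0, 0.37], [0, 0, 0.37], [0, 0, 0.37], [0, 0, 0.37], [0, 0, 0.37], [0, 0, 0.37], [0, 0, 0.37]], "grip": [0, 0, 0, 0, 0, 0, 0, 0, 0, 0]}}

```text
time_s: 19.25
eef_pos: [0.5448, -0.2272, 0.0995]
eef_rot: [0.002, 0.777, 0.63, 0.001]
wrist_force: [-0.0, 2.8, 13.3]
opening: 0.108
grasp_force: 61.1
```

```bash
python3 - <<'E'
from h import *
o=obs(); print(o['time_s'],o['eef_pos'],o['wrist_force'],o['torque'],o['opening'],o['grasp_force'])
T=T_tool(o); print('yaw',np.degrees(np.arctan2(T[1,1],T[0,1])),'tilt',T[:3,2])
c=cam('wrist'); save(c,'w6')
E
```

```text
19.25 [ 0.54484788 -0.22718316  0.09951069] [-0.04500416  2.80833268 13.31401891] [ 0.41697854 -0.07984195  0.13199985] 0.10794849127024252 61.12882375717163
yaw -11.960312263247392 tilt [ 4.52538945e-03 -9.82491038e-04 -9.99989278e-01]
```

View pics/w6.png

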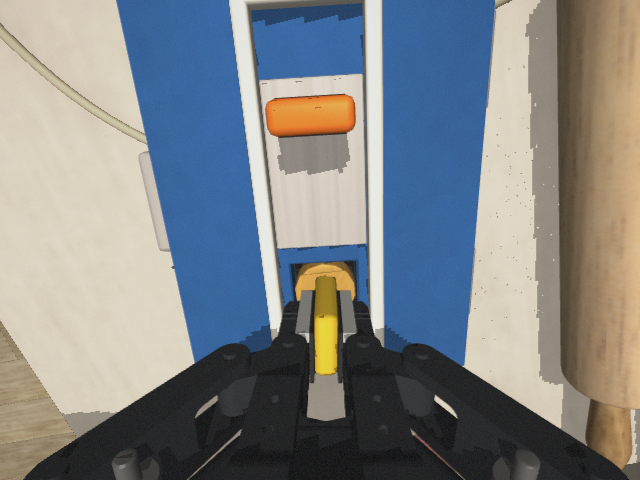

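The view shows the key at px (326,320) square between the pads and turned 93°. The shutter is still open, with its grip at (310,115). All conditions hold, so I'm handing in.

```bash
python3 -c "
from bench import ctrl; print(ctrl.hand_in())"
```

```text
the job is handed in; nothing more can be done
None
```

I handed the job in at about 19 s with the shutter at its end stop, the key fully home and turned about 93° clockwise, and the gripper still holding it; no bystander was touched as far as I could see, and no pass or fail verdict came back.

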